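# Level the casting table with a spirit level and keep the level pressed down

### The job

Lay the red spirit level on the white plate of the casting table, lengthwise in the lane between the two blue lines, and let go of it. Then turn the black levelling knob at the end of the table until the bubble settles in the middle between the two black rings. Finish by pressing the level down on the plate from above, firmly but not hard, and end the program while still pressing it, with the bubble still centred and everything else left standing where it was.

Things in the scene. Friction and masses are not known exactly. Their poses are not given: they have to be found in the camera images.
- spirit_level: red block spirit level, 140 mm long (its x), 26 mm wide (y), 32 mm high, 0.16 to 0.26 kg, loose, on the bench at the start; origin at the centre of its underside. Grip it across its 26 mm width. Level with its top face a green tube 78 mm long lies along x in the middle, with a pale bubble 21 mm long and two black rings 23 mm apart; it may be pressed anywhere on top
- bubble (a joint): offset of the bubble from the middle between the rings, along the level's x axis, m: 0 centred, positive towards the level's +x end, stops at +-0.023. The bubble floats towards the higher end, 0.7 mm for each mrad of tilt along x, and takes about 1.5 s to settle.
- casting_table: levelling table, fixed: grey base 150 x 320 x 20 mm under a white plate 110 mm (x) by 240 mm (y), its top 55 mm up when level. Origin on the bench under the plate's middle; y points along the lane between two blue lines 54 mm apart, away from the knob, which is at y = -155. The plate rocks about an axis along x through y = 0, 41 mm up. At the start the knob end is low by 0.01 to 0.03 rad.
- plate_mid (a point): middle of the lane on the plate's top face (turns with the plate; y along the lane away from the knob, z square to the plate). The base may stand a little out of true, so the knob angle at which the plate is level differs each time. Stiff under a push at its middle; 6 N at 45 mm from there moves the bubble under 1 mm
- knob_grip (a point): on the upright axis of the black fluted levelling knob, 88 mm above the bench; the knob is 40 mm in diameter, from 70 to 100 mm above the bench, and stays at this height as it turns; the plate beside it is no higher than 60 mm, the level on it no higher than 93 mm
- knob (a joint): angle of the knob, rad, growing as it turns clockwise seen from above; clockwise raises the knob end of the plate: 0.012 rad of tilt (8.4 mm of bubble) per rad. Takes about 0.08 N m, stays where it is left, range -6 to 6; 0.8 to 2.5 rad clockwise are needed from the start
- beaker_50: small empty glass beaker, 44 mm wide, 58 mm high, a bystander; origin at the centre of its underside
- petri_dish: glass dish 64 mm wide, 14 mm high, a bystander; origin at the centre of its underside
- weight_1: brass weight with a knob, 32 mm wide, 46 mm high, a bystander; origin at the centre of its underside
- timer: white timer standing upright, 22 x 62 x 58 mm, a bystander; origin at the centre of its underside
- stopper_1: brown rubber stopper, 27 mm wide, 26 mm high, a bystander; origin at the centre of its underside
Things that resemble listed ones, but are neither listed nor needed, are in the scene too. Of the things shaped like the spirit_level, the red one is meant.

How it is judged:
By the outcome, as a careful person would: the job done as asked, in the order asked, and still so for the second after the job is handed in, while the arm keeps its last pose, push and grip.
It also fails if it takes over 72 s, if anything falls off the work surface, if the arm or the gripper's body presses on something with over 40 N, if the wrist force passes 120 N, or if a joint passes its speed limit or range.

### The arm

A 6-joint arm with a two-finger parallel gripper is mounted at the origin on a cart in front of the work surface, level with it; the furniture and walls round the work are solid. World frame = base frame: x ahead of the robot, y to its left, z up, the work surface at z = 0. Lengths are in m, angles in rad, forces in N, time in s.
With the tool pointing down it reaches from about 0.35 to 0.925 m from the base axis. Payload 6.4 kg.
Tool frame: the origin (TCP) lies between the finger pads; the fingertips stand 19 mm ahead of it and the grasp point (between the pads) is the TCP; z points along the fingers, y is the line along which they close (so a half turn about z gives the same grasp; the last joint's range is limited). The gripper opens to 94 mm and grips with 3 to 60 N. Pads are 16 mm wide; open, the fingers measure 119 mm over their backs; the gripper's body (75 mm by 177 mm) begins 78 mm behind the grasp point.
Start: joints at [-0.174, 0.245, 1.558, -0, 1.339, -0.174], TCP at [0.65, 0, 0.197] pointing down, gripper open.
Joint ranges: [-3.13, 3.13], [-1.02, 2.26], [0.13, 2.54], [-0.95, 4.09], [0.21, 2.88], [-2.74, 2.74]. Speed limits (rad/s): [2.57, 2.57, 3.14, 3.14, 3.14, 3.14].

### API

Orientations are given as a 3x3 rotation matrix whose columns are the frame's x, y, z axes.
In Python, from rig import goto, servo_line, goto_joints, command_gripper, sleep, solve_ik, state, snapshot, camera_params, PlanningError, job_done gives the robot as it stands. Calls block until the motion is done:
- goto(position, orientation): joint-space move of the TCP to a pose.
- servo_line(position, max_speed=0.15, frame=None): straight line of the TCP; frame=None keeps the orientation; max_speed is the mean speed in m/s.
- goto_joints(angles): joint-space move.
- command_gripper(opening, force=None): finger opening in m; force is the grip in N (None keeps the last); returns when the fingers have stopped.
- sleep(seconds).
- solve_ik(position, orientation): joint angles nearest the present ones, or None.
- state(): the state.
- snapshot(name): name is "scene" or "side" or "wrist"; returns (picture, depth): 420x560x3 uint8, blue, green, red; 420x560 float32, m along the optical axis (not along the pixel's ray), 0 where there is no reading.
- camera_params(name): a dict with "intrinsics" (3x3 intrinsics, pixels), "rvec" (rotation vector, rad) and "tvec" (3), from world to camera coordinates, as OpenCV has them; the wrist camera has in their place "mount" (4x4, takes a point from camera to tool coordinates, whose origin is the TCP and whose axes are the flange's). Camera axes: x right, y down, z forward; pixel columns grow to the right and rows downward; lengths in m; the calibration is good to about 2 mm. A picture is of the moment at which its call begins: read the wrist's pose just before it. camera_params takes no time and is no camera call.
A pose or a line that the arm cannot do raises PlanningError and nothing moves.
- job_done(): hands the job in; it is judged then, once.
The state is a dict: "time": time; "q": joint angles; "qvel": joint speeds; "joint_efforts": joint torques, N m; "position": TCP position; "tool_rot": TCP orientation; "force": force on the tool from outside, world axes, zero at the start; "wrist_torque": the same for the moment, N m; "width": finger opening in m; "grasp_force": force on a finger pad.
Only numpy, scipy, OpenCV 4.12 (cv2) and the standard library are available. Lean on these libraries where they do the work, as an engineer would, in place of code of your own. Each camera call takes 0.05 s, during which the arm holds its last target. There are 200 camera calls.

## Working session

There is one attempt and no reset: what is moved stays moved. The work goes in short steps, each a Python script; the robot and the scene stay as the last script left them, time stands still between calls to the robot, and variables do not carry over. Pictures are saved under pics/ and viewed, at most 10 in all, crops included, and the job is handed in when it is done.

```bash
ls; mkdir -p pics; cat > h.py <<'E'
import numpy as np, cv2
from rig import *
def world(name, img_depth=None, st=None):
    p=camera_params(name); K=np.array(p["intrinsics"])
    if "mount" in p:
        M=np.array(p["mount"]); R=np.array(st["tool_rot"])@M[:3,:3]; t=np.array(st["tool_rot"])@M[:3,3]+np.array(st["position"])
    else:
        Rc=cv2.Rodrigues(np.array(p["rvec"],float))[0]; R=Rc.T; t=-Rc.T@np.array(p["tvec"],float).ravel()
    v,u=np.mgrid[0:420,0:560]; d=img_depth
    P=np.stack([(u-K[0,2])/K[0,0]*d,(v-K[1,2])/K[1,1]*d,d],-1)
    return P@R.T+t
def shot(name):
    st=state(); im,d=snapshot(name); return im,d,world(name,d,st)
E
python3 - <<'E'
from h import *
for n in("scene","side"):
    im,d,P=shot(n); cv2.imwrite(f"pics/{n}0.png",im); np.save(f"{n}0.npy",P)
    p=camera_params(n); print(n,p)
print(state()); print(camera_params("wrist"))
E
```

```text
pics
scene {'intrinsics': array([[537.4499617 ,   0.        , 282.48166432],
       [  0.        , 537.4499617 , 208.1887415 ],
       [  0.        ,   0.        ,   1.        ]]), 'rvec': array([ 2.16104791, -1.29948394,  0.47582965]), 'tvec': array([-0.3612325 ,  0.35604202,  1.15203146])}
side {'intrinsics': array([[451.83241926,   0.        , 276.47432384],
       [  0.        , 451.83241926, 216.62783609],
       [  0.        ,   0.        ,   1.        ]]), 'rvec': array([ 2.02399607,  0.03246344, -0.01617658]), 'tvec': array([-0.51855976,  0.01018759,  1.61291955])}
{'time': 0.1, 'q': array([-1.74096874e-01,  2.45731978e-01,  1.55884507e+00,  5.33948648e-06,
        1.33871641e+00, -1.74088285e-01]), 'qvel': array([-0.00220166, -0.0020752 , -0.00267559,  0.00070244, -0.00024474,
       -0.00049307]), 'joint_efforts': array([ 3.34354118e-04, -4.16915452e+01, -3.15525234e+01,  6.87146815e-02,
        3.09705036e-02, -6.25096459e-05]), 'position': array([6.49459253e-01, 1.04571747e-04, 1.95688702e-01]), 'tool_rot': array([[ 1.00726980e-05,  9.99998599e-01, -1.67418447e-03],
       [ 9.99999955e-01, -9.57091215e-06,  2.99727315e-04],
       [ 2.99710872e-04, -1.67418742e-03, -9.99998554e-01]]), 'force': array([-0.70261655, -0.5738544 ,  0.19715047]), 'wrist_torque': array([-0.01796588,  0.0252398 ,  0.00803404]), 'grasp_force': 0.0, 'width': 0.09394913557695737}
{'intrinsics': array([[289.78694241,   0.        , 284.11936152],
       [  0.        , 289.78694241, 210.35014654],
       [  0.        ,   0.        ,   1.        ]]), 'mount': array([[ 4.77266516e-04, -9.67713828e-01, -2.52051025e-01,
         7.40720423e-02],
       [ 9.99998979e-01,  8.01410868e-04, -1.18337289e-03,
         1.11899356e-03],
       [ 1.34716274e-03, -2.52050203e-01,  9.67713222e-01,
        -1.87708169e-01],
       [ 0.00000000e+00,  0.00000000e+00,  0.00000000e+00,
         1.00000000e+00]])}
```

View pics/scene0.png

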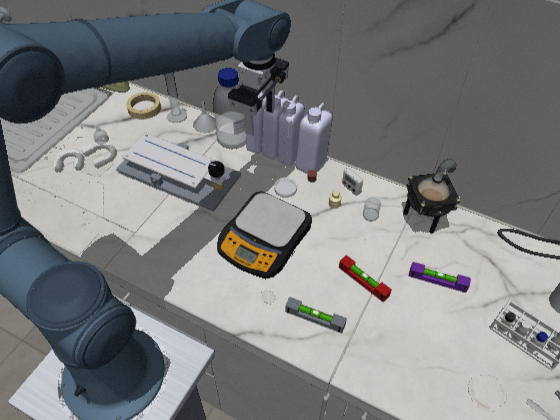

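View pics/side0.png

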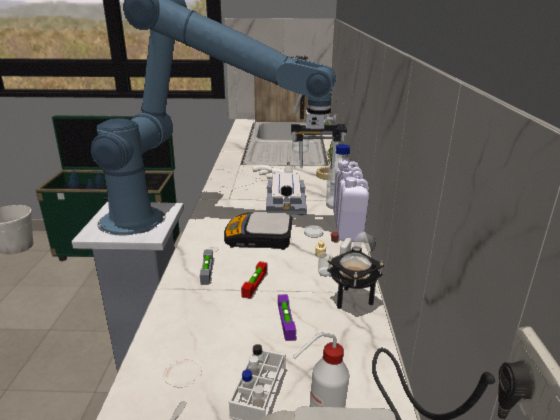

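Scene view: three level-shaped things, grey at (315,315), red at (364,278) and purple at (440,277). The red one fits the description. The table plate is around (168,160) and the knob at (216,170). I'll confirm with a crop and measure both.

```bash
cat > m.py <<'E'
from h import *
im=cv2.imread("pics/scene0.png"); P=np.load("scene0.npy")
b,g,r=[im[...,i].astype(int) for i in range(3)]
v,u=np.mgrid[0:420,0:560]
def box(a,c,e,f): return (u>a)&(u<c)&(v>e)&(v<f)
red=(r>110)&(g<60)&(b<60)&box(330,400,245,310)&(P[...,2]>.005)
q=P[red]; print("red",red.sum(),q.min(0),q.max(0))
rect=cv2.minAreaRect(q[q[:,2]>.026][:,:2].astype(np.float32)*1000); print("top rect",rect)
grn=(g>110)&(r<120)&(b<120)&box(330,400,245,310); print("tube mean",P[grn].mean(0))
bx=box(110,245,125,210)
wh=(np.minimum(np.minimum(r,g),b)>150)&bx&(P[...,2]>.04)&(P[...,2]<.075)
q=P[wh]; print("plate",wh.sum(),cv2.minAreaRect(q[:,:2].astype(np.float32)*1000),q.min(0),q.max(0))
A=np.c_[q[:,:2],np.ones(len(q))]; print("plane",np.linalg.lstsq(A,q[:,2],rcond=None)[0])
bl=(b-r>35)&bx&(P[...,2]>.04)&(P[...,2]<.075); q=P[bl]; print("blue",bl.sum(),cv2.minAreaRect(q[:,:2].astype(np.float32)*1000),q.mean(0))
kn=(r+g+b<150)&box(200,230,155,190)&(P[...,2]>.065)&(P[...,2]<.11); q=P[kn]; print("knob",kn.sum(),q.min(0),q.max(0))
t=q[q[:,2]>.097]; print(len(t), cv2.minEnclosingCircle(t[:,:2].astype(np.float32)*1000) if len(t) else 0)
c=[cv2.resize(im[y:y+90,x:x+120],None,fx=3,fy=3,interpolation=cv2.INTER_CUBIC) for x,y in((310,235),(120,125))]
cv2.imwrite("pics/crop.png",np.hstack(c))
E
python3 m.py
```

```text
red 289 [ 0.43410261 -0.45203759  0.00822119] [ 0.49501566 -0.31554702  0.0359052 ]
top rect ((466.3885498046875, -384.1112365722656), (136.89108276367188, 26.28193473815918), 72.95320892333984)
tube mean [ 0.46183244 -0.38373434  0.03540096]
plate 2376 ((605.3736572265625, 226.9288330078125), (231.36463928222656, 258.135498046875), 1.0317721366882324) [0.48808866 0.09666131 0.04014249] [0.72303743 0.35527764 0.07492189]
plane [0.02011097 0.01313372 0.03970144]
blue 110 ((547.7372436523438, 237.14334106445312), (64.31027221679688, 197.98081970214844), 0.2442883402109146) [0.54792403 0.23483175 0.0536237 ]
knob 194 [0.52673921 0.05936396 0.0742819 ] [0.56570608 0.09761291 0.10412907]
97 ((546.78076171875, 79.54620361328125), 19.465129852294922)
```

View pics/crop.png

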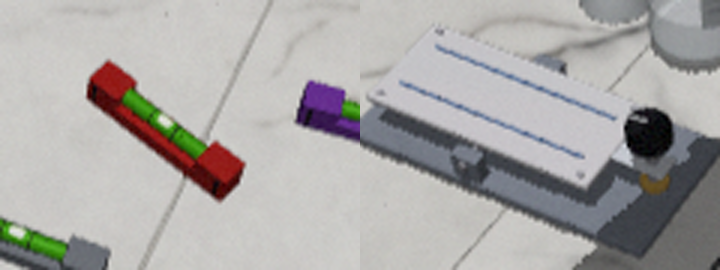

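The crop confirms the red block with its green tube and bubble, and the table with its blue-lined lane. Next I'll hover over the level and measure it with the wrist camera.

```bash
cat >> h.py <<'E'
def down(ax):
    x=np.array([ax[0],ax[1],0.]); x/=np.linalg.norm(x); z=np.array([0,0,-1.]); return np.c_[x,np.cross(z,x),z]
E
python3 - <<'E'
from h import *
th=np.radians(72.95)
goto([.466,-.384,.14],down([np.cos(th),np.sin(th)])); sleep(.3)
im,d,P=shot("wrist"); cv2.imwrite("pics/w1.png",im); np.save("w1.npy",P)
b,g,r=[im[...,i].astype(int) for i in range(3)]
m=((r>100)&(g<70)&(b<70)&(P[...,2]>.025)&(P[...,2]<.045))
q=P[m]; print(m.sum(),q.min(0),q.max(0),np.median(q[:,2]),cv2.minAreaRect(q[:,:2].astype(np.float32)*1000))
s=state(); print(s['time'],s['position'],s['q'],s['force'])
E
```

```text
686 [ 0.43908345 -0.45099582  0.02935692] [ 0.4984453  -0.32180798  0.03435311] 0.0316822843988219 ((469.72625732421875, -384.1060791015625), (135.80184936523438, 23.295719146728516), 72.80239868164062)
2.0333 [ 0.46632127 -0.3836717   0.14003383] [-8.76047568e-01  1.94833761e-01  1.72452011e+00  4.07677060e-05
  1.22218012e+00 -5.79179936e-01] [ 0.78909075  0.46130582 -0.19152082]
```

View pics/w1.png

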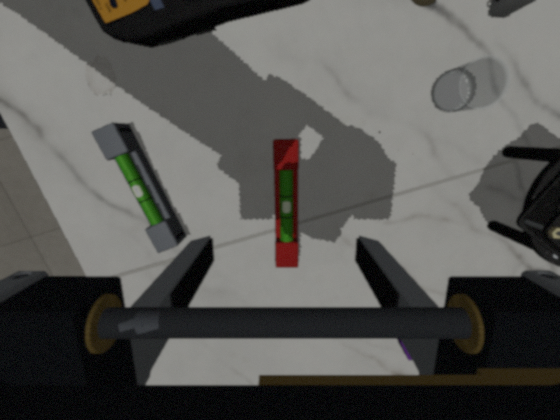

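The wrist view shows the red level at columns 274–299, rows 140–267, centred between the fingers (at 213 and 357). The two cameras agree within 3 mm. Grasping now, and checking how close the bottles are to the carry path.

```bash
python3 - <<'E'
from h import *
P=np.load("scene0.npy")[100:172,245:332].reshape(-1,3); q=P[(P[:,2]>.1)&(P[:,2]<.3)&(P[:,0]>.4)]; print("bottles",np.percentile(q,[2,98],axis=0))
Q=np.load("scene0.npy")[190:278,215:312].reshape(-1,3); print("scale",np.percentile(Q,[1,99],axis=0))
th=np.radians(72.85); R=down([np.cos(th),np.sin(th)])
goto([.468,-.384,.06],R); servo_line([.468,-.384,.0235],.08)
command_gripper(.015,25); s=state(); print(s['width'],s['grasp_force'],s['position'],s['time'])
servo_line([.468,-.384,.16],.15); sleep(.2); s=state(); print(s['width'],s['grasp_force'],s['force'],s['time'])
E
```

```text
bottles [[ 0.59020381 -0.13477679  0.10302184]
 [ 0.81357942  0.05109351  0.25391377]]
scale [[ 0.32426299 -0.25116034 -0.00647886]
 [ 0.6472645   0.05505073  0.05945057]]
0.014800193647219736 0.15346625761594623 [ 0.46803158 -0.38403066  0.02351985] 4.325
0.014849895156215992 0.0 [ 0.39525945  0.39332223 -0.132532  ] 5.5833
```

The grasp closed on nothing (width is at the commanded 15 mm), so I'm looking again.

```bash
python3 - <<'E'
from h import *
im,d,P=shot("wrist"); cv2.imwrite("pics/w2.png",im); np.save("w2.npy",P)
b,g,r=[im[...,i].astype(int) for i in range(3)]
m=((r>90)&(g<60)&(b<60))
q=P[m]; print(m.sum(),np.percentile(q,[2,50,98],axis=0),cv2.minAreaRect(q[:,:2].astype(np.float32)*1000))
print(state()['width'])
E
```

```text
759 [[ 0.44192725 -0.44771082  0.01706818]
 [ 0.45803989 -0.4248981   0.03154984]
 [ 0.49731087 -0.32331414  0.03311579]] ((449.8813781738281, -293.85382080078125), (84.39977264404297, 311.3041687011719), 12.503961563110352)
0.015141870303869796
```

View pics/w2.png

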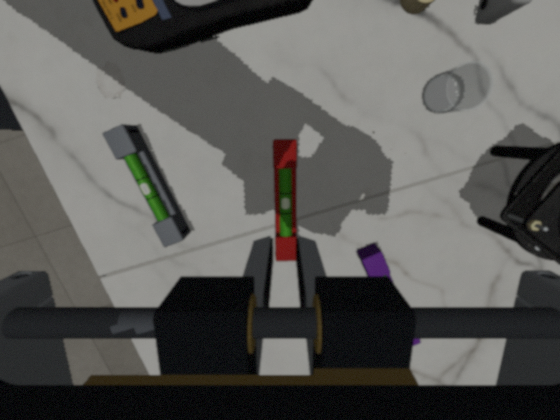

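```bash
python3 - <<'E'
import numpy as np
P=np.load("w1.npy"); np.set_printoptions(precision=1,suppress=True,linewidth=200)
th=np.radians(72.85); u=np.array([np.cos(th),np.sin(th)]); n=np.array([-u[1],u[0]]); c=np.array([.4685,-.384])
for row in (150,165,185,203,220,240,255):
    q=P[row,266:308]; print(row,"x",((q[21,:2]-c)@u*1e3).round(1)); print(np.c_[(q[:,:2]-c)@n*1e3,q[:,2]*1e3][::2].T)
E
```

```text
150 x 59.4
[[ 22.   19.8  17.5  15.3  12.1  10.    8.    6.    4.    2.   -0.   -2.   -4.   -6.   -8.  -10.  -12.  -15.8 -18.  -20.2 -22.4]
 [ -0.1  -0.    0.6   0.1  30.2  32.4  30.6  31.1  32.8  31.2  31.9  31.9  31.7  30.9  31.4  32.1  32.5  -1.3  -1.9  -0.5  -0.2]]
165 x 44.6
[[ 22.2  20.   17.8  15.5  12.1  10.1   8.    6.    4.    1.9  -0.1  -2.1  -4.1  -6.2  -8.2 -10.2 -12.3 -16.  -18.2 -20.5 -22.8]
 [  0.5  -0.5  -1.6  -1.2  30.5  31.   31.6  30.7  31.6  32.7  32.1  30.3  31.6  31.6  31.7  32.5  31.4  -0.4  -0.3  -0.3  -1.5]]
185 x 23.7
[[ 22.5  20.2  17.9  15.7  13.4  10.6   8.4   6.1   4.    1.9  -0.2  -2.3  -4.4  -6.5  -8.9 -11.  -13.3 -16.4   1.5 -20.9 -23.2]
 [  0.1   0.8   0.5  -0.6  -0.9  17.3  16.9  26.4  29.3  30.8  30.5  30.2  29.   27.8  18.1  19.7  16.4  -0.8 327.8   0.    0.3]]
203 x 4.6
[[ 22.7  20.4  18.1  15.8  13.5  10.6   8.4   6.1   3.9   1.8  -0.3  -2.4  -4.5  -6.7  -9.1 -11.3 -13.6 -16.8 -19.  -21.4   1.5]
 [  0.7  -0.1  -0.   -1.3  -0.8  18.3  17.4  25.5  29.5  31.1  30.9  31.2  28.2  26.   17.7  17.8  15.9  -1.5   0.1  -0.  327.8]]
220 x -14.1
[[ 23.   20.7  18.4  16.   13.6  10.7   8.5   6.1   3.9   1.8  -0.4  -2.5  -4.6  -6.9  -9.4 -11.6 -14.  -17.1 -19.5 -21.9 -24.3]
 [ -0.4  -0.3  -1.3  -1.3  -0.1  16.9  18.6  24.   28.8  30.2  30.8  30.6  30.9  27.3  17.5  17.9  13.9  -0.9  -0.4  -1.   -1.7]]
240 x -37.3
[[ 23.4  20.9  18.5  16.2  13.7  10.6   8.4   6.1   3.9   1.7  -0.5  -2.7  -4.8  -7.1  -9.4 -11.6 -14.  -17.5 -19.9 -22.3 -24.8]
 [ -0.4  -0.    0.3  -0.6  -0.3  23.2  25.1  24.9  27.9  30.3  30.4  30.7  30.6  27.4  24.6  25.1  21.2   0.6  -0.3  -0.4  -0.9]]
255 x -53.8
[[ 23.6  21.1  18.7  16.3  13.9  10.4   8.3   6.    3.8   1.6  -0.6  -2.8  -4.9  -7.2  -9.4 -11.6 -13.8 -17.9 -20.3 -22.8 -25.2]
 [ -0.5  -0.   -0.3  -0.7  -1.2  32.1  31.2  32.9  31.6  33.   31.6  31.6  32.4  31.   30.6  31.3  30.7  -0.9  -0.1  -1.3  -0.2]]
```

```bash
python3 - <<'E'
import numpy as np
np.set_printoptions(precision=1,suppress=True,linewidth=220)
P=np.load("w2.npy"); 
for r in (238,242,250,260,270): print(r,P[r,240:332:4,2]*1e3)
P=np.load("w1.npy")
for r in (238,245,255): print(r,P[r,180:216:3,2]*1e3,P[r,354:390:3,2]*1e3)
E
```

```text
238 [ -2.   -0.6  -0.6  -0.6  -0.3  -0.8 172.7 171.1 167.5  31.6  30.5  31.7  32.6  31.2 166.9 171.4 171.4 172.5   1.2  -0.3  -0.5  -0.6  -1.3]
242 [ -0.8   0.4  -1.2  -0.4 181.  178.5 179.2 179.2 176.7  31.4  31.9  31.1  32.   30.1 168.6 178.8 179.9 179.5 179.3 176.8  -1.   -0.6   0.1]
250 [ -0.1  -1.4   0.1 192.2 192.4 191.3 192.1 192.4 185.1  31.   31.3  30.8  31.   31.1 170.7 189.7 191.1 192.  192.7 193.3   0.1  -0.   -0.2]
260 [ -0.7  -0.3 206.1 206.3 205.8 205.6 205.4 203.2 185.3  30.1  32.   31.6  31.7  32.  172.5 202.3 205.8 205.4 205.2 205.5 206.   -0.1  -0.5]
270 [ -0.8  -1.1 216.9 217.1 217.1 218.3 217.9 213.6 188.2   0.1   0.6  -0.2  -0.4  -0.2  -0.2 214.2 216.5 216.7 217.3 218.  217.8 218.   -0.1]
238 [ 19.6  13.6  -0.9  -0.7  -0.9  -0.   -1.  153.6 152.7 152.8 149.1  -0.2] [ -0.2 149.6 152.5 154.  154.4 153.4  -1.   -0.3   0.5  -0.7  -1.3  -0.5]
245 [ -1.   -1.1  -0.4 165.7 164.4 165.4 166.  165.8 164.1 160.7 156.3 150.3] [ -0.9 151.2 158.6 161.  165.6 165.4 165.3 166.1 164.9 166.6  -1.1  -0.5]
255 [179.6 180.6 181.4 181.  180.5 180.4 176.5 175.9 170.1 165.3 158.2 150.8] [  0.8 152.7 160.9 166.5 171.9 176.4 178.6 179.6 180.1 180.1 179.7 180.8]
```

The wrist depth shows the fingertips about 8 mm behind the reported TCP, rather than 19 mm ahead as documented. The fingers therefore closed above the level's body, which is 18 mm high in the middle. I'll descend in guarded steps and regrip lower.

```bash
python3 - <<'E'
from h import *
command_gripper(.07,25)
x,y=.4685,-.384
servo_line([x,y,.03],.2); f0=state()['force'][2]
for z in (.012,.004,0,-.003):
    servo_line([x,y,z],.06); s=state(); print(z,s['position'][2],s['force'][2]-f0)
    if abs(s['force'][2]-f0)>4: break
command_gripper(.015,25); s=state(); print(s['width'],s['grasp_force'],s['position'],s['time'])
E
```

```text
0.012 0.011604596279958062 0.08125914869339076
0.004 0.0034491867295206313 -0.32608169066125325
0 -0.00028981783837835756 -0.14901672691862666
-0.003 -0.0032445422835827714 -0.20430056163744353
0.02581814314963598 24.950511753559113 [ 0.46848103 -0.38398016 -0.00298071] 9.3833
```

Gripped at 25.8 mm, so the tips are about 27 mm shorter than documented. I'll account for that, carry the level to the plate, and refine the lane position from the wrist camera.

```bash
python3 - <<'E'
from h import *
servo_line([.4685,-.384,.15],.2); s=state(); print(s['width'],s['grasp_force'],s['force'])
goto([.46,-.05,.17],down([0,1])); goto([.547,.2345,.16],down([0,1])); sleep(.3)
im,d,P=shot("wrist"); cv2.imwrite("pics/w3.png",im); np.save("w3.npy",P)
b,g,r=[im[...,i].astype(int) for i in range(3)]
m=(b-r>30)&(P[...,2]>.035)&(P[...,2]<.075)&(abs(P[...,0]-.547)<.06)&(abs(P[...,1]-.2345)<.15)
for sd in(-1,1):
    q=P[m&((P[...,0]-.547)*sd>0)]
    if len(q)>10: print(sd,len(q),q.min(0),q.max(0),np.polyfit(q[:,1]-.2345,q[:,0],1))
w=(np.minimum(np.minimum(r,g),b)>110)&(P[...,2]>.045)&(P[...,2]<.07)&(abs(P[...,0]-.547)<.07)&(abs(P[...,1]-.2345)<.14)
q=P[w]; A=np.c_[q[:,0]-.547,q[:,1]-.2345,np.ones(len(q))]; print(len(q),np.linalg.lstsq(A,q[:,2],rcond=None)[0],cv2.minAreaRect(q[:,:2].astype(np.float32)*1000))
s=state(); print(s['time'],s['width'],s['grasp_force'],s['position'],s['q'])
E
```

```text
0.026033822629486517 24.95017647743225 [ 0.35169531  0.41617797 -2.59245759]
-1 170 [0.51722143 0.13647327 0.05264099] [0.5230388  0.33440267 0.05828714] [-0.02196126  0.52037119]
1 78 [0.57169527 0.25833004 0.05469393] [0.57345862 0.33516382 0.05815229] [-0.01609734  0.57389058]
7629 [-0.00130483  0.01609643  0.05465934] ((547.6265258789062, 236.3165283203125), (109.77140808105469, 238.70538330078125), 1.340124249458313)
13.0583 0.026018847077577383 24.95017558336258 [0.54716898 0.23384567 0.16020211] [ 2.13523290e-01  1.53030699e-01  1.73313206e+00 -4.53148811e-05
  1.25512303e+00  2.14584703e-01]
```

View pics/w3.png

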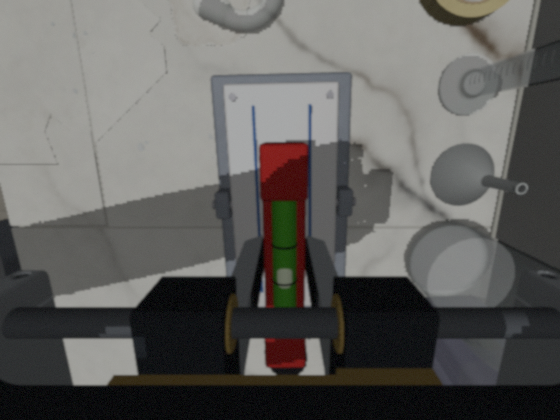

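Wrist view: the level is held between the lane lines at columns 255 and 310. The lane centre is x=0.547 and the plate centre y≈0.2355, with plate tilt 0.016 and plate height 54.7 mm, all consistent with the description. Placing it now.

```bash
python3 - <<'E'
from h import *
x=np.array([-.019,1,.016]); x/=np.linalg.norm(x); z=np.array([0,.016,-1.]); z-=x*(x@z); z/=np.linalg.norm(z)
R=np.c_[x,np.cross(z,x),z]; c=[.5472,.2355]
goto(c+[.075],R); servo_line(c+[.057],.08); f0=state()['force'][2]
for h in np.arange(.0555,.0470,-.0008):
    servo_line(c+[h],.04); s=state(); 
    if s['force'][2]-f0>2: break
print("contact",h,s['force'][2]-f0,s['position'])
command_gripper(.06); s=state(); print(s['width'],s['force'])
servo_line(c+[.15],.25); goto([.549,.07,.24],down([-.019,1])); sleep(1.2)
im,d,P=shot("wrist"); cv2.imwrite("pics/w4f.png",im); np.save("w4.npy",P)
s=state(); print(s['time'],s['position'])
b,g,r=[im[...,i].astype(int) for i in range(3)]
red=(r>90)&(g<60)&(b<60)&(P[...,2]>.05)&(P[...,2]<.11); v,u=np.nonzero(red); print(u.min(),u.max(),v.min(),v.max())
q=P[red]; print(cv2.minAreaRect(q[:,:2].astype(np.float32)*1000))
k=(r+g+b<140)&(P[...,2]>.093)&(P[...,2]<.107)&(abs(P[...,0]-.548)<.04)&(abs(P[...,1]-.08)<.04); q=P[k]; print("knob",len(q),cv2.minEnclosingCircle(q[:,:2].astype(np.float32)*1000),q.mean(0))
a=cv2.resize(im[max(0,v.min()-8):v.max()+8,u.min()-20:u.max()+20],None,fx=5,fy=5,interpolation=cv2.INTER_CUBIC)[:600]
full=cv2.resize(im,(480,360)); can=np.zeros((600,800,3),np.uint8); can[:360,:480]=full; can[:a.shape[0],480:480+min(320,a.shape[1])]=a[:,:320]; cv2.imwrite("pics/w4.png",can)
E
```

```text
contact 0.05149999999999999 4.0412200378721055 [0.54735475 0.23554597 0.05191744]
0.05947362969428987 [-0.56651214  1.03081149 -0.49627499]
18.6417 [0.54901348 0.06997458 0.24001477]
274 297 0 115
((548.8478393554688, 221.80776977539062), (24.1812801361084, 112.39852142333984), 1.525793194770813)
knob 864 ((551.0252685546875, 81.53176879882812), 20.764408111572266) [0.55098618 0.08239392 0.1005701 ]
```

View pics/w4.png

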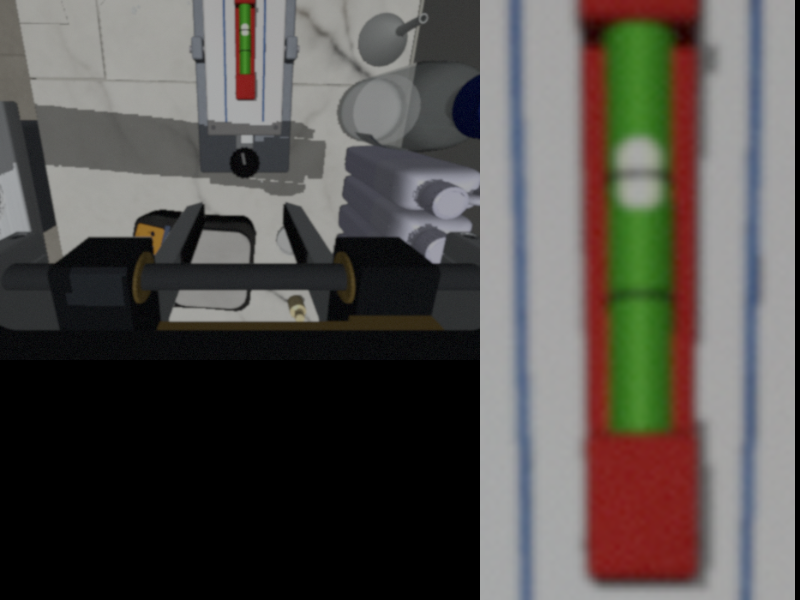

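Enlarged view: the level lies free in the lane. The rings are at rows 175 and 296 (mid 235) and the bubble centre is at 175, so it is ≈11.5 mm off towards +y. That needs ≈1.37 rad clockwise. The knob is at (0.551, 0.0815). I'll check jug clearance before turning.

```bash
python3 - <<'E'
from h import *
P=np.load("w4.npy").copy(); P[225:]=0
q=P.reshape(-1,3); q=q[(q[:,2]>.11)&(q[:,0]>.4)]
d=np.hypot(q[:,0]-.5507,q[:,1]-.0815); print(len(q)); i=np.argsort(d)[:2000:150]; print(np.c_[d[i],q[i]].round(3))
for a in (-.7,0,.8,1.4,2.0):
    R=down([np.sin(a),np.cos(a)]); print(a,solve_ik([.5507,.0815,.066],R).round(2))
E
```

```text
18103
[[0.063 0.549 0.144 0.428]
 [0.063 0.549 0.144 0.428]
 [0.063 0.549 0.144 0.428]
 [0.063 0.549 0.144 0.428]
 [0.164 0.701 0.146 0.13 ]
 [0.165 0.703 0.145 0.114]
 [0.166 0.702 0.148 0.137]
 [0.167 0.703 0.148 0.142]
 [0.167 0.711 0.129 0.142]
 [0.168 0.714 0.122 0.121]
 [0.169 0.702 0.157 0.135]
 [0.17  0.703 0.156 0.148]
 [0.171 0.717 0.12  0.137]
 [0.171 0.718 0.119 0.137]]
-0.7 [-0.06  0.19  1.88 -0.    1.07 -0.76]
0 [-0.06  0.19  1.88 -0.    1.07 -0.06]
0.8 [-0.06  0.19  1.88 -0.    1.07  0.74]
1.4 [-0.06  0.19  1.88 -0.    1.07  1.34]
2.0 [-0.06  0.19  1.88 -0.    1.07  1.94]
```

```bash
cat >> h.py <<'E'
from scipy.ndimage import gaussian_filter1d
def bubble(im, cent, ppm):  # cent: approx (row,col) of ring midpoint; ppm: px/mm
    f=8; a=cv2.resize(im,None,fx=f,fy=f,interpolation=cv2.INTER_CUBIC).astype(float)
    r0,c0=cent; R0=int((r0-32*ppm)*f); R1=int((r0+32*ppm)*f); R0=max(R0,0)
    mid=a[R0:R1,int((c0-1.5*ppm)*f):int((c0+1.5*ppm)*f)].mean(1)
    side=np.concatenate([a[R0:R1,int((c0+s*4.5*ppm-.8*ppm)*f):int((c0+s*4.5*ppm+.8*ppm)*f)] for s in(-1,1)],1).mean(1)
    w=mid[:,2]-.3*mid[:,1]; w=w-np.median(w); m=w>.5*w.max(); bub=np.nonzero(m)[0].mean()
    gl=gaussian_filter1d(np.minimum(side[:,1],mid[:,1]*1.0),f*.4*1.0); dip=gaussian_filter1d(gl,5*f*ppm/1.0*.8)-gl
    best=max(((dip[i]+dip[j] - abs(j-i-23*ppm*f)/f*3,i,j) for i in range(0,len(dip),2) for j in range(i+int(19*ppm*f),min(len(dip),i+int(27*ppm*f)),2)))
    _,i,j=best; return dict(rings=((R0+i)/f,(R0+j)/f),bub=(R0+bub)/f,blen=m.sum()/f/((j-i)/f)*23,off=((i+j)/2-bub)/(j-i)*23)
E
python3 - <<'E'
from h import *
im=cv2.imread("pics/w4f.png"); print(bubble(im,(47,286),1.05))
q0=solve_ik([.5507,.0815,.066],down([0,1]))
goto([.5507,.0815,.13],down([0,1])); servo_line([.5507,.0815,.066],.1); s=state(); print(s['force'])
command_gripper(.03,25); s=state(); print(s['width'],s['grasp_force'],s['force'],s['position'])
q=s['q'].copy(); q[5]+=1.37; goto_joints(q); sleep(.2); s=state(); print(s['q'][5],q[5],s['width'],s['force'],s['wrist_torque'])
command_gripper(.065); servo_line([.5507,.0815,.14],.2)
goto([.548,.17,.135],down([-.019,1])); sleep(1.0)
im,d,P=shot("wrist"); cv2.imwrite("pics/w5f.png",im); s=state(); print(s['time'],s['position'])
b,g,r=[im[...,i].astype(int) for i in range(3)]
gr=(g>80)&(r<.6*g)&(b<.6*g)&(P[...,2]>.05)&(P[...,2]<.11); v,u=np.nonzero(gr); print(len(v),u.min(),u.max(),v.min(),v.max())
print(bubble(im,((v.min()+v.max())/2,(u.min()+u.max())/2),(v.max()-v.min())/78))
cv2.imwrite("pics/w5.png",cv2.resize(im[v.min()-10:v.max()+10,u.min()-30:u.max()+30],None,fx=5,fy=5,interpolation=cv2.INTER_CUBIC)[:600])
E
```

```text
{'rings': (34.875, 59.0), 'bub': np.float64(34.5), 'blen': np.float64(13.466321243523316), 'off': np.float64(11.857512953367877)}
[ 0.66885731 -0.08308015  0.66676285]
0.03966324256353356 25.00143438577652 [-5.08769507 -0.16415016  5.5770821 ] [0.55021531 0.08145228 0.06652244]
1.3123881777132473 1.3133314579337176 0.039351481927286824 [ 2.58519121 -5.09304833 -1.94097356] [-1.01085429 -0.39303721 -0.00141184]
25.1417 [0.54800625 0.17002905 0.13501056]
721 277 292 94 186
{'rings': (131.0, 160.375), 'bub': np.float64(145.75), 'blen': np.float64(13.212765957446809), 'off': np.float64(-0.04893617021276596)}
```

View pics/w5.png

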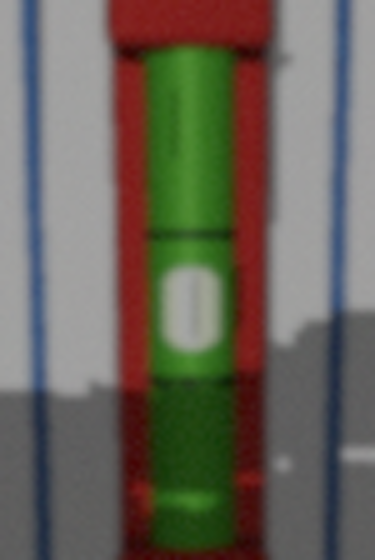

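The bubble (rows 266–353, centre 309.5) sits midway between the rings (234 and 383, mid 308.5): offset ≈ −0.05 mm. Pressing at the middle now.

```bash
python3 - <<'E'
from h import *
command_gripper(0.0,10)
R=down([-.019,1]); c=[.5472,.2355]
goto(c+[.11],R); servo_line(c+[.087],.08); sleep(.3); f0=np.mean([state()['force'][2] for _ in range(5)]); print(f0)
h=.087
while h>.064:
    h-=.0003 if abs(s_:=state()['force'][2]-f0)>1 or h<.082 else .0008
    servo_line(c+[h],.04); f=state()['force'][2]-f0
    if f>6: break
sleep(.5); fs=[]
for _ in range(5): fs.append(state()['force'][2]-f0); sleep(.1)
s=state(); print(h,f,fs,s['position'],s['force'],s['width'],s['time'])
im,d,P=shot("scene"); cv2.imwrite("pics/s6f.png",im)
im,d,P=shot("wrist"); cv2.imwrite("pics/w6f.png",im)
a=cv2.imread("pics/s6f.png"); cv2.imwrite("pics/s6.png",np.vstack([cv2.resize(a[100:240,100:400],(800,373)),cv2.resize(im[0:140,180:480],(486,227)) if 0 else np.pad(cv2.resize(im[60:200,180:480],(486,227)),((0,0),(0,314),(0,0)))]))
E
```

```text
0.28490338661829473
0.0775000000000001 6.358673700973484 [np.float64(7.152188822243896), np.float64(6.758368254908006), np.float64(6.519481745244332), np.float64(6.561867900242326), np.float64(6.51669791235247)] [0.54737062 0.23553596 0.07835193] [-2.97469526 -0.29709719  7.27209329] 0.0005625740041257669 33.325
```

View pics/s6.png

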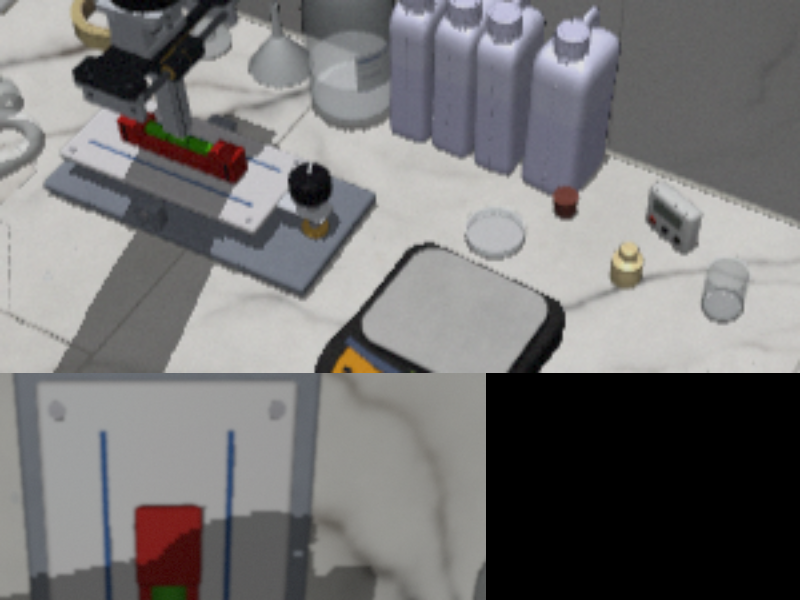

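The closed tips press the level at the plate's middle with a steady 6.5 N. The level is in the lane, and the stopper, dish, weight, timer and beaker all stand undisturbed. Handing in.

```bash
python3 -c "
from rig import *
print(state()['force'],state()['time']); print(job_done())"
```

```text
[-3.00425476 -0.06932513  6.75710479] 33.425
the job is handed in; nothing more can be done
None
```

I handed the job in at 33.4 s: the red level lies in the lane, the bubble measured within 0.1 mm of centre just before pressing (the gripper hid it afterwards), and the arm is still pressing at about 6.5 N with nothing else disturbed.

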